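# Fetch the hemmed-in steel pot to the portion scale

## Robot

A 6-joint arm with a two-finger parallel gripper is mounted at the origin on the work surface. World frame = base frame: x ahead of the robot, y to its left, z up, the work surface at z = 0. Lengths are in mm, angles in rad, forces in N, time in s.
With the tool pointing down it reaches from about 275 to 825 mm from the base axis. Payload 4.9 kg.
Tool frame: the origin (TCP) lies at the very end of the fingers, on their centre line; the grasp point (between the pads) lies 19 mm behind it; z points along the fingers, y is the direction in which the jaws open and shut (so a half turn about z gives the same grasp; the last joint's range is limited). The gripper opens to 85 mm and grips with 20 to 120 N. Pads are 22 mm wide; open, the fingers measure 114 mm over their backs; the gripper's body (76 mm by 85 mm) begins 54 mm behind the grasp point. The pads swing forward as they close: fully open they stand 13 mm farther back than shut.
Start: joints at [1.14, 0.326, -0.193, 1.052, 0, 1.437], TCP at [160.848, 525.972, 231.281] pointing down, gripper open.
Joint ranges: [-2.65, 2.65], [-0.97, 1.79], [-1.3, 1.35], [-1.93, 2.1], [-1.47, 1.37], [-3.14, 3.14]. Speed limits (rad/s): [2.57, 2.57, 3.14, 3.14, 3.14, 3.14].

## Interface

Orientations are given as [roll, pitch, yaw] about the fixed x, y, z axes, in that order (R = Rz(yaw) Ry(pitch) Rx(roll)).
In Python, from bench import bot, solve_ik, imaging gives the robot as it stands. Calls block until the motion is done:
- bot.move_ptp(position, orientation): joint-space move of the TCP to a pose.
- bot.movel(position, rot=None, max_speed=150, threshold=None): straight line of the TCP; rot=None keeps the orientation; max_speed is the mean speed in mm/s. With threshold (N) it stops when the force on the tool has changed by that much, and returns True; else False.
- bot.move_j(angles): joint-space move.
- bot.grip(opening, effort=None): opening from 0.0 (shut) to 1.0 (fully open); effort is the grip in N (None keeps the last); returns when the fingers have stopped.
- bot.dwell(seconds).
- solve_ik(position, orientation): joint angles nearest the present ones, or None.
- bot.get_state(): the state.
- imaging.capture(name): name is "scene" or "top" or "wrist"; returns the picture (384x512x3 uint8, blue, green, red); there is no depth.
- imaging.camera_model(name): a dict with "K" (3x3 intrinsics, pixels), "position" and "rotation" of the camera in the world. Camera axes: x right, y up, looking along -z (the intrinsics and any distortion apply to the point x, -y, -z); pixel columns grow to the right and rows downward; lengths in mm; the calibration is good to about 2 mm. The wrist camera is an equidistant fisheye: a pixel r from the principal point sees the ray r / f radians off the axis. A picture is of the moment at which its call begins: read the wrist's pose just before it. camera_model takes no time and is no camera call; for the wrist camera it gives the pose at the moment of the call.
A pose or a line that the arm cannot do raises bot.IKError and nothing moves.
- bot.sign_off(): hands the job in, once; it reports no verdict.
The state is a dict: "t": time; "qpos": joint angles; "joint_velocities": joint speeds; "effort": joint torques, N m; "tcp_pos": TCP position; "orientation": TCP orientation; "contact_force": force on the tool from outside, world axes, zero at the start; "wrist_torque": the same for the moment, N m; "opening": opening from 0.0 (shut) to 1.0 (fully open).
Only numpy, scipy, OpenCV 4.12 (cv2) and the standard library are available. Lean on these libraries where they do the work, as an engineer would, in place of code of your own. Each camera call takes 0.05 s, during which the arm holds its last target. There are 200 camera calls.

## Task

The small open steel pot in the tray has to go on the scale for taring, but the squeeze bottle, the sugar dredger and the pepper mill hem it in: first stand all three aside on the cutting board, then lift the pot out and stand it in the middle of the scale's platform. Only then put the three back in the tray, each exactly where it stood at the start. Keep everything upright, set things down rather than drop them, and leave the white dish, the tartlet tins and the timer where they are.

Things in the scene. Friction and masses are not known exactly. Their poses are not given: they have to be found in the camera images.
- bottle: Loose squeeze bottle, standing in the tray: cream-coloured round body, white ribbed screw cap, thin conical nozzle on top. Straight sides, 50 mm diameter from 0 to 120 mm height (the cap, 101 to 120 mm, is the place to grip); the nozzle, 15 mm wide at its foot, ends at 146 mm. About 0.25 kg. Origin: centre of its underside, z up.
- dredger: Loose sugar dredger, standing in the tray: steel can 56 mm in diameter with a screw lid 58 mm in diameter from 99 to 122 mm height (the place to grip), low perforated dome up to 134 mm. About 0.28 kg. Origin: centre of its underside, z up.
- mill: Loose pepper mill of dark wood, standing in the tray: foot 54 mm in diameter, narrow waist, upper head 48 mm in diameter with straight sides from 100 to 126 mm height (the place to grip), small steel knob 14 mm wide on top up to 148 mm. About 0.24 kg. Origin: centre of its underside, z up.
- pot: Loose open steel pot, empty: straight sides, 52 mm outer diameter (54 mm at the thin rim bead), 45 mm high, wall 3 mm, floor 4 mm. It stands in the tray with the bottle, the dredger and the mill around it, their centres about 61 mm from its own: in front and on both sides; its far side is open. They are nearly 100 mm taller. About 0.12 kg. Origin: centre of its underside, z up.
- tray: Fixed aluminium tray 210 x 260 mm (its x and y), floor 4 mm above the worktop, rim 26 mm high. The bottle, dredger, mill, pot and the white dish stand in it. Origin: centre of its underside.
- board: Fixed white cutting board, 300 x 190 mm (its x and y), 20 mm thick: the side area, empty at the start, room for the three things in a line along its x. Origin: centre of its underside, so its top is at z = 20 mm.
- scale: Fixed grey portion scale with a steel platform 135 x 155 mm (x and y); platform top 62 mm above the worktop. The black display panel lies on its -x side, 50 mm high. Board and scale stand on either side of the tray, which is on which side changes. Origin: at worktop level straight below the middle of the platform.
- dish: Small white ceramic dish, 56 mm in diameter, 30 mm high, in a near corner of the tray. To be left alone. Origin: centre of its underside.
- tins: Stack of three fluted aluminium tartlet tins, 70 mm in diameter, 30 mm high, beyond the tray. To be left alone. Origin: centre of its underside.
- timer: Black kitchen timer lying flat, 65 x 65 x 18 mm, out at the left. To be left alone. Origin: centre of its underside.
Not all that is in view belongs to the job. Leave any pink or red look-alike of the dredger alone.

How it is judged:
By the outcome, as a careful person would: the job done as asked, in the order asked, and still so for the second after the job is handed in, with the robot touching nothing.
It also fails if it takes over 139 s, if anything falls off the work surface, if the arm or the gripper's body presses on something with over 40 N, if the wrist force passes 120 N, or if a joint passes its speed limit or range.

## Working session

There is one attempt and no reset: what is moved stays moved. The work goes in short steps, each a Python script; the robot and the scene stay as the last script left them, time stands still between calls to the robot, and variables do not carry over. Pictures are saved under pics/ and viewed, about 12 in all and at most 16, crops included, and the job is handed in when it is done.

```bash
ls; mkdir -p pics; python3 - <<'E'
from bench import bot, solve_ik, imaging
import cv2,numpy as np
for n in ("scene","top","wrist"):
    m=imaging.camera_model(n); print(n,{k:np.round(v,3).tolist() if not isinstance(v,str) else v for k,v in m.items()})
    cv2.imwrite(f"pics/{n}0.png",imaging.capture(n))
print(bot.get_state())
E
```

```text
pics
scene {'K': [[456.403, 0.0, 254.389], [0.0, 456.403, 202.534], [0.0, 0.0, 1.0]], 'position': [1026.385, -774.336, 1119.849], 'rotation': [0.74, -0.01, 0.525]}
top {'K': [[499.07, 0.0, 244.366], [0.0, 499.07, 196.081], [0.0, 0.0, 1.0]], 'position': [339.407, 107.308, 1475.528], 'rotation': [0.141, -0.006, -1.576]}
wrist {'K': [[297.319, 0.0, 256.561], [0.0, 297.319, 191.94], [0.0, 0.0, 1.0]], 'position': [85.448, 547.225, 373.208], 'rotation': [-0.309, 0.001, 1.275]}
{'t': 0.15, 'qpos': array([ 1.13978920e+00,  3.26764413e-01, -1.93336096e-01,  1.05198959e+00,
        7.80851553e-06,  1.43656707e+00]), 'joint_velocities': array([ 0.00077963, -0.00172879,  0.00403445,  0.00024239,  0.00037197,
        0.00046277]), 'effort': array([ 2.11497027e-03, -4.43702853e+01,  2.62665313e+01,  1.04441482e-02,
       -4.24840528e-05,  2.62085820e-06]), 'tcp_pos': array([160.66452748, 525.56423093, 230.69359781]), 'orientation': array([-3.14031157e+00, -1.80878974e-04,  2.84481466e+00]), 'contact_force': array([-0.42826386,  1.16471887,  0.81328261]), 'wrist_torque': array([ 0.00789929,  0.00323021, -0.02859578]), 'opening': 0.9968671203562414}
```

View pics/top0.png

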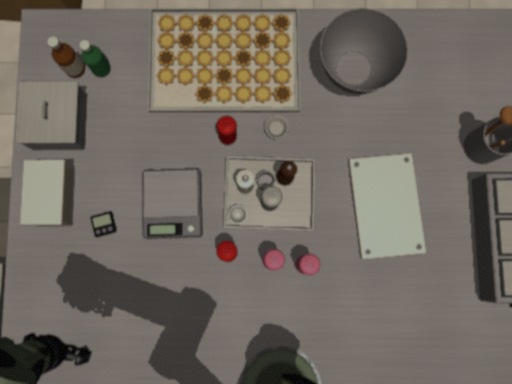

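View pics/scene0.png

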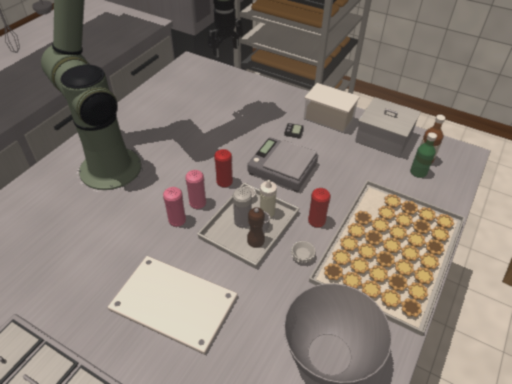

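Top view: the pot is at about (265,180). The bottle (244,179), dredger (271,197) and mill (288,172) stand around it, with the dish at (237,214). The scale is on the left, the board on the right at (387,205), and the red/pink decoys are near the tray. Next I'll get rough positions and a wrist view from above the tray.

```bash
cat > h.py <<'E'
from bench import bot, solve_ik, imaging
import cv2, numpy as np
from scipy.spatial.transform import Rotation as Ro
def ray(m,uv,fish=False):
    K=np.array(m["K"]); x=(uv[0]-K[0,2])/K[0,0]; y=(uv[1]-K[1,2])/K[1,1]
    if fish:
        r=np.hypot(x,y); s=np.sin(r)/max(r,1e-9); d=np.array([x*s,y*s,np.cos(r)])
    else: d=np.array([x,y,1.])
    d=d*[1,-1,-1]
    return np.array(m["position"]), Ro.from_euler('xyz',m["rotation"]).apply(d)
def plane(m,uv,z,fish=False):
    p,d=ray(m,uv,fish); return p+d*(z-p[2])/d[2]
def proj(m,P,fish=False):
    d=Ro.from_euler('xyz',m["rotation"]).inv().apply(np.array(P,float)-m["position"])*[1,-1,-1]
    K=np.array(m["K"])
    if fish:
        n=np.hypot(d[0],d[1]); t=np.arctan2(n,d[2])/max(n,1e-9); q=d[:2]*t
    else: q=d[:2]/d[2]
    return q*[K[0,0],K[1,1]]+K[:2,2]
def down(yaw): return [np.pi,0,yaw]
E
python3 - <<'E'
from h import *
m=imaging.camera_model("top")
for n,uv,z in [("bottle",(243,178),150),("dredger",(271,197),138),("mill",(287,168),150),("pot",(265,180),49),("dish",(237,213),34)]+[("board",c,20) for c in [(348,158),(411,153),(425,250),(363,259)]]+[("tray",c,26) for c in [(224,156),(314,159),(312,230),(222,226)]]+[("scale",c,62) for c in [(143,169),(200,169),(200,221),(143,221)]]+[("red",(227,250),130),("pink",(274,259),130),("pink",(309,263),130),("red2",(227,125),130)]:
    print(n,plane(m,uv,z).round(0))
T=[480,60,390]
# wrist: camera sits ~78 mm behind the TCP
bot.move_ptp([430,75,380],down(np.pi))
for i,(p) in enumerate([[430,75,380],[430,35,380]]):
    bot.movel(p); bot.dwell(.3)
    m=imaging.camera_model("wrist"); im=imaging.capture("wrist")
    cv2.imwrite(f"pics/w{i}.png",im); np.save(f"pics/w{i}.npy",m,allow_pickle=True)
    print(m["position"],m["rotation"])
print(bot.get_state()["tcp_pos"],bot.get_state()["t"],bot.get_state()["qpos"])
E
```

```text
bottle [577. 102. 150.]
dredger [526.  27. 138.]
mill [604. -17. 150.]
pot [589.  38.  49.]
dish [494. 120.  34.]
board [ 659. -211.   20.]
board [ 674. -400.   20.]
board [ 385. -426.   20.]
board [ 360. -245.   20.]
tray [665. 158.  26.]
tray [ 655. -109.   26.]
tray [445. -98.  26.]
tray [457. 164.  26.]
scale [620. 390.  62.]
scale [619. 226.  62.]
scale [469. 225.  62.]
scale [470. 386.  62.]
red [385. 146. 130.]
pink [360.  20. 130.]
pink [349. -73. 130.]
red2 [730. 146. 130.]
[351.33540766  73.85173783 522.59755825] [-3.09617192e-01  1.25522332e-04  1.57175106e+00]
[351.30578495  34.25222313 522.61963735] [-3.09659937e-01 -2.64635750e-05  1.57256995e+00]
[429.98684487  35.48853089 380.00233655] 3.4833 [-8.91731277e-02  4.11405681e-02 -1.68915785e-01  1.36074724e+00
  1.31752561e-04 -9.00664496e-02]
```

View pics/w0.png

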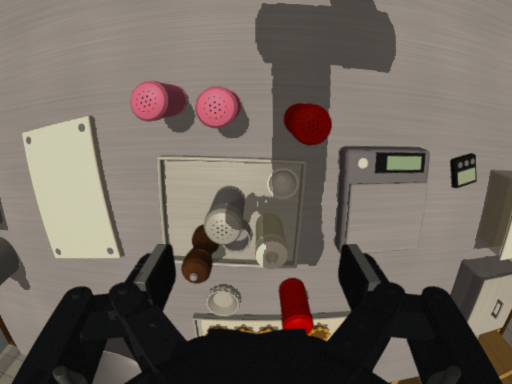

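The wrist view shows the board at left, the scale at right and the tray in the middle, with the dredger (224,215), mill (198,262) and bottle (270,245) leaning away from the camera. I'll take near-vertical closer views, where tilt and height errors have little effect.

```bash
python3 - <<'E'
from h import *
for n,p in [("B",[600,-300,330]),("T",[650,40,275]),("S",[590,305,330])]:
    bot.move_ptp(p,down(np.pi)); bot.dwell(.4)
    m=imaging.camera_model("wrist"); im=imaging.capture("wrist")
    cv2.imwrite(f"pics/{n}.png",im); np.save(f"pics/{n}.npy",m,allow_pickle=True)
    print(n,np.round(m["position"],1),np.round(m["rotation"],4), bot.get_state()["t"])
a=cv2.imread("pics/T.png"); b=cv2.imread("pics/S.png"); c=cv2.imread("pics/B.png")
cv2.imwrite("pics/T2.png",cv2.resize(a[0:300,120:420],(800,800),interpolation=cv2.INTER_CUBIC)[:600])
cv2.imwrite("pics/SB.png",cv2.resize(np.hstack([c,b]),(800,300),interpolation=cv2.INTER_AREA))
E
```

```text
B [ 521.4 -300.7  473. ] [-3.1000e-01  4.0000e-04  1.5723e+00] 5.35
T [571.4  38.3 417.6] [-3.0970e-01  1.0000e-04  1.5708e+00] 7.1083
S [511.7 303.2 472.5] [-3.0950e-01  2.0000e-04  1.5705e+00] 8.6333
```

View pics/T2.png

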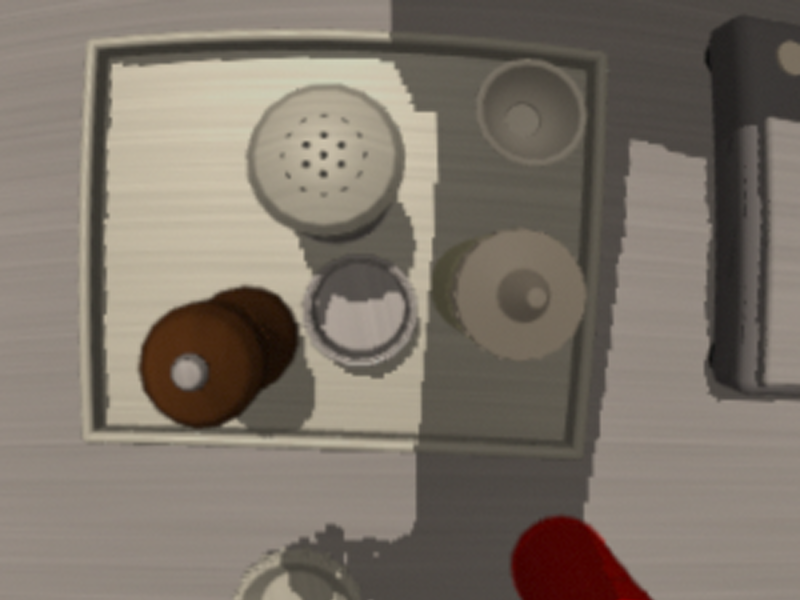

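View pics/SB.png

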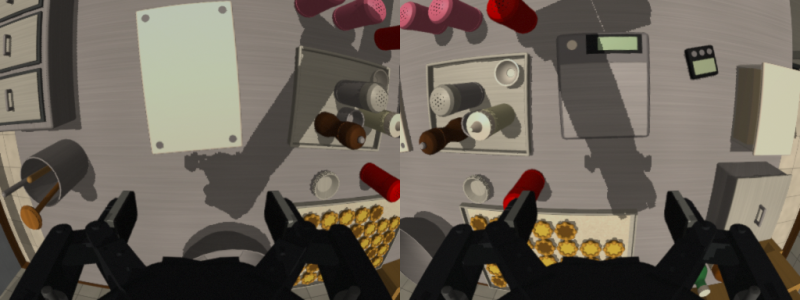

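T2 (scale 8/3, column offset 120) shows clean circles:

| Item | Centre in T2 (px) | Radius (px) |
|---|---|---|
| Dredger lid | (326,162) | 78 |
| Mill head | (203,363) | 63 |
| Bottle cap | (521,295) | 64 |
| Pot rim | (361,310) | 56 |

SB shows the board corners at (137,12), (230,2), (242,148) and (150,153), and the scale at about (604,85). I'll refine the circles with edge fits and crop the scale.

```bash
cat >> h.py <<'E'
from scipy.optimize import least_squares
from scipy.ndimage import map_coordinates
def fitcircle(im,m,c,r,z,R):
    """radial edge points about a guessed pixel circle -> plane z -> robust circle; returns centre, radius, rms"""
    g=cv2.GaussianBlur(im,(0,0),.8).astype(float); P=[]
    for a in np.arange(0,2*np.pi,np.pi/36):
        s=np.arange(r-4,r+4.1,.25); x=c[0]+s*np.cos(a); y=c[1]+s*np.sin(a)
        v=np.array([map_coordinates(g[...,k],[y,x],order=1) for k in range(3)])
        k=np.argmax(np.abs(np.gradient(v,axis=1)).sum(0)); P.append(plane(m,(x[k],y[k]),z,True)[:2])
    P=np.array(P); f=lambda q:np.hypot(*(P-q[:2]).T)-q[2]
    o=least_squares(f,[*P.mean(0),R],loss="soft_l1",f_scale=.5)
    return o.x.round(1), np.median(abs(f(o.x))).round(2)
E
python3 - <<'E'
from h import *
m=np.load("pics/T.npy",allow_pickle=True).item(); im=cv2.imread("pics/T.png")
px=lambda U,V:((U+.5)*3/8-.5+120,(V+.5)*3/8-.5)
pts={}
for n,U,V,r,z,R in [("bottle",521.5,295,64,124,25),("dredger",326,162,78,124,29),("mill",203,363.5,62.5,130,24),("pot",360.5,310.5,56,48,27),("dish",532,112,54,34,28)]:
    c,e=fitcircle(im,m,px(U,V),r*3/8,z,R); pts[n]=c[:2]; print(n,c,e,"4pt",plane(m,px(U,V),z,True).round(1))
for n in ("bottle","dredger","mill"): print(n,"to pot",np.hypot(*(pts[n]-pts["pot"])).round(1))
print("knob/nozzle",plane(m,px(189,371),150,True).round(1),plane(m,px(537,297),150,True).round(1))
m=np.load("pics/B.npy",allow_pickle=True).item(); k=1/.78125
C=np.array([plane(m,(u*k,v*k),20,True) for u,v in [(137,12),(230,2),(242,148),(150,153)]]); print(C.round(),C.mean(0).round(1),np.hypot(*np.diff(C[:,:2],axis=0).T).round())
cv2.imwrite("pics/S2.png",cv2.resize(cv2.imread("pics/S.png")[30:190,180:340],(600,600),interpolation=cv2.INTER_CUBIC))
E
```

```text
bottle [580.6  96.4  24.5] 0.21 4pt [580.7  96.2 124. ]
dredger [531.4  24.   29.2] 0.47 4pt [532.1  24.1 124. ]
mill [606.7 -22.6  23.6] 0.41 4pt [605.8 -21.4 130. ]
pot [594.   38.1  26.8] 2.64 4pt [591.6  36.2  48. ]
dish [492.4 119.6  26.5] 1.05 4pt [492.5 118.3  34. ]
bottle to pot 59.8
dredger to pot 64.2
mill to pot 62.0
knob/nozzle [605.9 -22.3 150. ] [580.3  96.5 150. ]
[[ 382. -426.   20.]
 [ 366. -244.   20.]
 [ 662. -215.   20.]
 [ 673. -406.   20.]] [ 521.  -322.6   20. ] [182. 297. 192.]
```

View pics/S2.png

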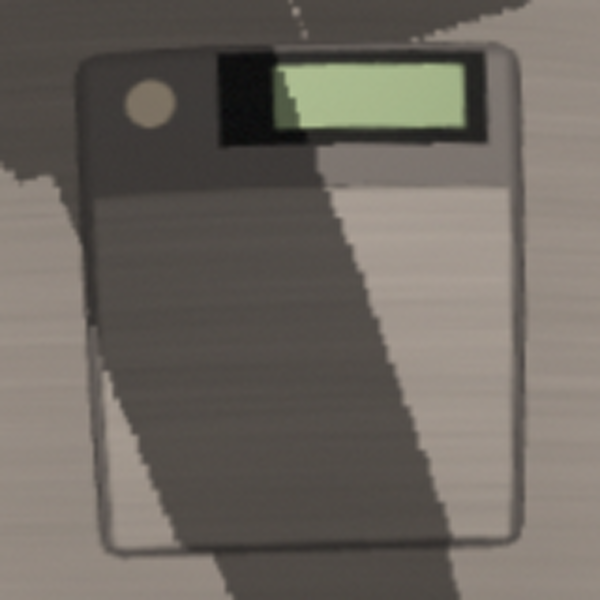

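The distances from the pot come out at 61.2, 61.1 and 60.2 mm and the radii match, so the fixes are good. I'll use the 4-point value for the pot, since the rim fit was noisy. First move is the bottle to the board. After that I'll photograph it there, because its known placed y shows any sideways camera bias.

```bash
cat >> h.py <<'E'
H=275; YAW=np.pi
SRC=dict(bottle=(580.6,96.4),dredger=(531.7,24.0),mill=(606.2,-22.3),pot=(591.6,36.2))
GZ=dict(bottle=86,dredger=86,mill=89,pot=6)     # TCP height above the underside when gripping
BRD=dict(bottle=(611,-314),mill=(521,-322),dredger=(431,-330))
def st():
    s=bot.get_state(); return np.round(s["t"],1),s["tcp_pos"].round(1),s["contact_force"].round(1),round(s["opening"],3)
def pick(n,xy,z0,up=H):
    z=z0+GZ[n]; cur=bot.get_state()["tcp_pos"]
    if cur[2]<H-5: bot.movel([cur[0],cur[1],H],max_speed=200)
    bot.grip(1.0)
    bot.movel([*xy,H],down(YAW),max_speed=300); bot.movel([*xy,z+25],max_speed=200)
    print("hit" if bot.movel([*xy,z],max_speed=50,threshold=8) else "clear",end=" ")
    bot.grip(0.0,45); g=st(); bot.movel([*xy,z+15],max_speed=50); bot.movel([*xy,up],max_speed=180); print("pick",n,g,st()); return g[1]
def place(n,xy,z0):
    z=z0+GZ[n]
    bot.movel([*xy,H],down(YAW),max_speed=250); bot.movel([*xy,z+12],max_speed=170); bot.dwell(.2)
    hit=bot.movel([*xy,z-3],max_speed=20,threshold=4); g=st(); bot.grip(1.0)
    bot.movel([*xy,z+20],max_speed=60); bot.movel([*xy,H],max_speed=200); print("place",n,hit,g,st()); return g[1]
def shot(n,p):
    bot.movel(p,down(YAW),max_speed=300); bot.dwell(.4); m=imaging.camera_model("wrist"); im=imaging.capture("wrist")
    cv2.imwrite(f"pics/{n}.png",im); np.save(f"pics/{n}.npy",m,allow_pickle=True); return im,m
E
python3 - <<'E'
from h import *
m=np.load("pics/S.npy",allow_pickle=True).item()
C=np.array([plane(m,(u*160/600+179.6,v*160/600+29.6),62,True) for u,v in [(96,196),(508,187),(512,538),(108,548)]])
print(C.round(1).tolist(),C.mean(0).round(1),np.hypot(*np.diff(C[[0,1,2,3,0],:2],axis=0).T).round(1))
pick("bottle",SRC["bottle"],4); place("bottle",BRD["bottle"],20)
im,m=shot("P1",[680,-314,275])
c=proj(m,[611,-314,140],True); print(c)
cv2.imwrite("pics/P1c.png",cv2.resize(im[:200,150:350],(600,600),interpolation=cv2.INTER_CUBIC)); print(st())
E
```

```text
[[485.2, 233.0, 62.0], [481.4, 383.2, 62.0], [614.4, 389.0, 62.0], [618.4, 233.8, 62.0]] [549.9 309.7  62. ] [150.2 133.1 155.2 133.3]
clear pick bottle (np.float64(11.7), array([580.9,  96.6,  90.5]), array([-0.7,  0.8,  4.2]), 0.574) (np.float64(13.3), array([579.8,  96.4, 273.7]), array([-0.4,  0.5, -3.4]), 0.572)
place bottle True (np.float64(16.9), array([ 610.9, -313.9,  106.6]), array([0.2, 1.3, 4.4]), 0.572) (np.float64(18.8), array([ 610.5, -313.6,  273.5]), array([ 0.6, -0.5, -0.8]), 0.998)
[258.14569254 110.66613006]
(np.float64(19.6), array([ 679.6, -314.2,  275.6]), array([ 0.6, -0.1,  0.5]), 0.999)
```

View pics/P1c.png

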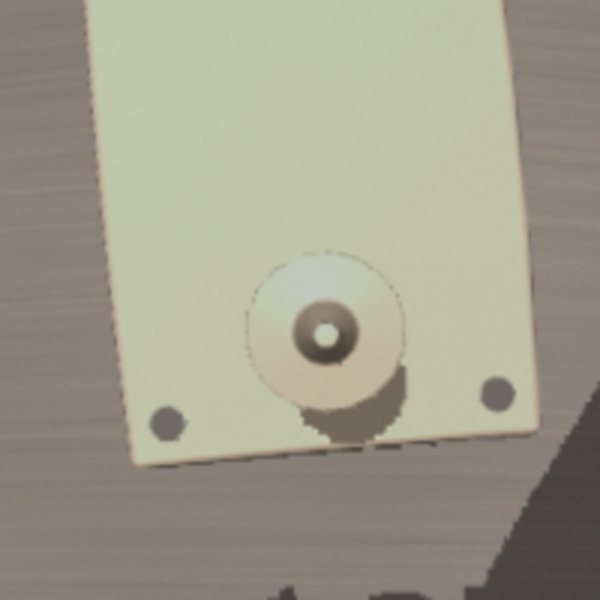

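The bottle stands upright on the board. Its cap centre is at original pixel (258.3,110.0) against a predicted (258.1,110.7), so sideways camera bias is under 1 mm. The scale centre comes out at about (550,310), with sides near 155 x 133. Next are the mill and dredger, then a look at the pot before gripping it.

```bash
python3 - <<'E'
from h import *
for n in ("mill","dredger"):
    pick(n,SRC[n],4); place(n,BRD[n],20)
bi,_=shot("P2b",[600,-315,330])
im,m=shot("P2",[670,36,275])
print(proj(m,[591.6,36.2,49],True))
a=cv2.resize(im[50:200,180:330],(400,400),interpolation=cv2.INTER_CUBIC); b=cv2.resize(bi[:200,150:350],(400,400),interpolation=cv2.INTER_CUBIC)
cv2.imwrite("pics/P2c.png",np.hstack([a,b])); print(st())
E
```

```text
clear pick mill (np.float64(23.0), array([606.5, -22.2,  93.5]), array([ 0.6, -0. ,  2.7]), 0.548) (np.float64(24.5), array([605.5, -22.2, 273.7]), array([ 0.1, -0. , -3.3]), 0.551)
place mill True (np.float64(27.8), array([ 520.9, -321.9,  109.5]), array([-0.6, -0. ,  5.4]), 0.551) (np.float64(29.6), array([ 520.5, -321.6,  273.6]), array([-0.5,  0.2,  0.3]), 0.996)
clear pick dredger (np.float64(33.1), array([532.1,  24.1,  90.6]), array([-0.4,  1. ,  4.5]), 0.669) (np.float64(34.6), array([530.9,  24.1, 273.8]), array([-0.4, -0.5, -3.1]), 0.668)
place dredger True (np.float64(38.1), array([ 430.9, -329.9,  106.6]), array([-1.2,  0.4,  3.5]), 0.669) (np.float64(39.9), array([ 430.5, -329.5,  273.7]), array([ 0.1,  1.1, -0.6]), 0.998)
[258.17140401 100.05427109]
(np.float64(42.9), array([670. ,  35.6, 275.1]), array([ 0.9, -0.2, -0.3]), 0.999)
```

View pics/P2c.png

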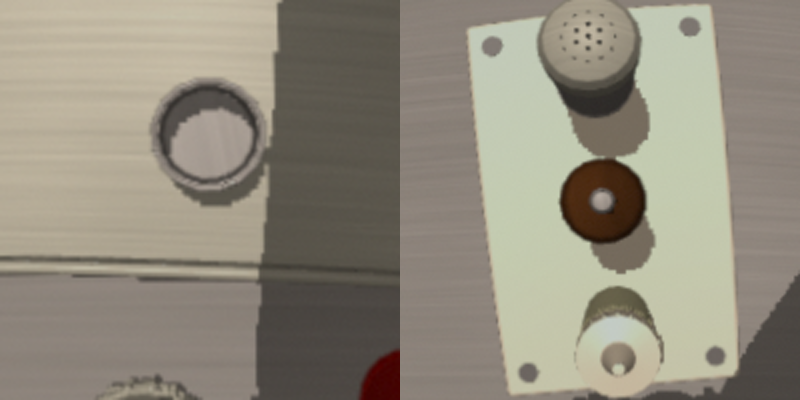

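All three stand upright on the board. The pot centre at pixel (258.0,99.9) agrees with the predicted (258.2,100.1). Now I'll move the pot to the scale.

```bash
python3 - <<'E'
from h import *
pick("pot",SRC["pot"],4); place("pot",(550,310),62)
im,m=shot("P3",[625,310,300])
print(proj(m,[550,310,107],True),proj(m,[550,310,62],True),st())
cv2.imwrite("pics/P3c.png",cv2.resize(im[:200,160:360],(600,600),interpolation=cv2.INTER_CUBIC))
E
```

```text
clear pick pot (np.float64(45.9), array([592.2,  36.2,  10.6]), array([-0.7,  0.1,  3.2]), 0.591) (np.float64(47.9), array([591. ,  36.2, 273.9]), array([-0.3, -0.7, -1. ]), 0.598)
place pot True (np.float64(51.3), array([549.8, 309.9,  68.6]), array([-0.1, -0. ,  4.7]), 0.593) (np.float64(53.3), array([549.4, 309.7, 273.6]), array([-0.2, -0.6,  0.2]), 1.001)
[257.5399917  103.66391242] [257.42912679 103.2181397 ] (np.float64(54.1), array([624.6, 310.2, 300.3]), array([0.8, 0.4, 1.2]), 0.998)
```

View pics/P3c.png

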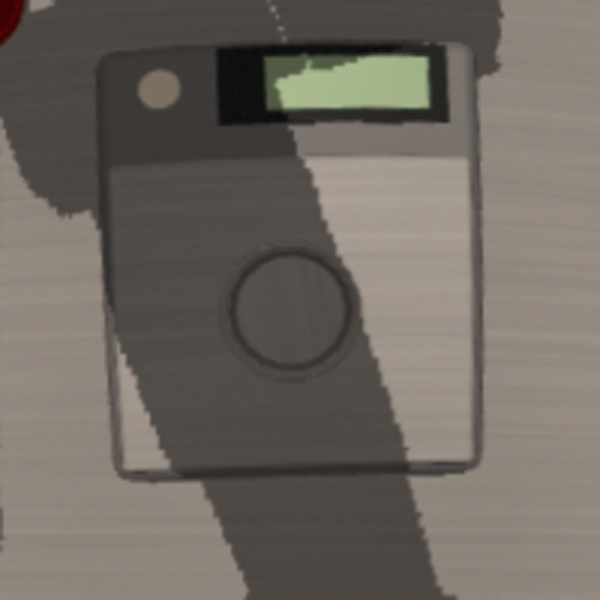

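The pot centre (290,310) is within about 2 mm of the platform centre (~293,314). Now I'll put back the dredger, mill and bottle, then take the same view as the original T image.

```bash
python3 - <<'E'
from h import *
for n in ("dredger","mill","bottle"):
    pick(n,BRD[n],20); place(n,SRC[n],4)
im,m=shot("T9",[650,40,275])
m0=np.load("pics/T.npy",allow_pickle=True).item(); print(np.round(m["position"]-m0["position"],1),np.round(np.array(m["rotation"])-m0["rotation"],4),st())
px=lambda U,V:((U+.5)*3/8-.5+120,(V+.5)*3/8-.5)
for n,U,V,r,z,R in [("bottle",521.5,295,64,124,25),("dredger",326,162,78,124,29),("mill",203,363.5,62.5,130,24),("dish",532,112,54,34,28)]:
    print(n,fitcircle(im,m,px(U,V),r*3/8,z,R),SRC.get(n))
cv2.imwrite("pics/T9c.png",cv2.resize(im[0:300,120:420],(800,800),interpolation=cv2.INTER_CUBIC)[:600])
E
```

```text
clear pick dredger (np.float64(58.6), array([ 431.2, -330. ,  106.6]), array([-0.3,  1.3,  4.4]), 0.667) (np.float64(60.1), array([ 430.5, -329.5,  273.8]), array([ 0.9,  0.5, -3. ]), 0.672)
place dredger True (np.float64(63.7), array([531.6,  24.1,  90.6]), array([-0.1,  0.8,  4.2]), 0.667) (np.float64(65.5), array([531. ,  24.1, 273.8]), array([ 0. ,  0.4, -1.5]), 0.997)
clear pick mill (np.float64(69.0), array([ 521.3, -322. ,  109.5]), array([-0. ,  1.7,  2.5]), 0.553) (np.float64(70.4), array([ 520.4, -321.6,  273.7]), array([-0.2, -0.4, -3.5]), 0.551)
place mill True (np.float64(73.8), array([606.1, -22.2,  93.4]), array([-0.3,  0.5,  5.4]), 0.55) (np.float64(75.7), array([605.5, -22.2, 273.6]), array([-1.3, -0.5, -0.3]), 1.001)
clear pick bottle (np.float64(79.0), array([ 611.3, -314. ,  106.6]), array([-0.1,  2. ,  2.8]), 0.573) (np.float64(80.4), array([ 610.4, -313.6,  273.5]), array([ 0.1, -0.6, -3.5]), 0.576)
place bottle True (np.float64(84.2), array([580.5,  96.4,  90.6]), array([-0.3,  0.5,  3.8]), 0.576) (np.float64(86.1), array([579.9,  96.4, 273.6]), array([-0.7, -0.4, -0.5]), 1.0)
[-0.5  1.1  0.3] [-0.0003 -0.      0.0018] (np.float64(87.0), array([649.8,  40.5, 275.4]), array([-0.3, -0.6, -0.6]), 0.999)
bottle (array([579.7,  96.3,  24.5]), np.float64(0.25)) (580.6, 96.4)
dredger (array([530.9,  24.1,  29.5]), np.float64(0.59)) (531.7, 24.0)
mill (array([606. , -22.3,  23.6]), np.float64(0.33)) (606.2, -22.3)
dish (array([492.2, 119.9,  26.4]), np.float64(0.88)) None
```

View pics/T9c.png

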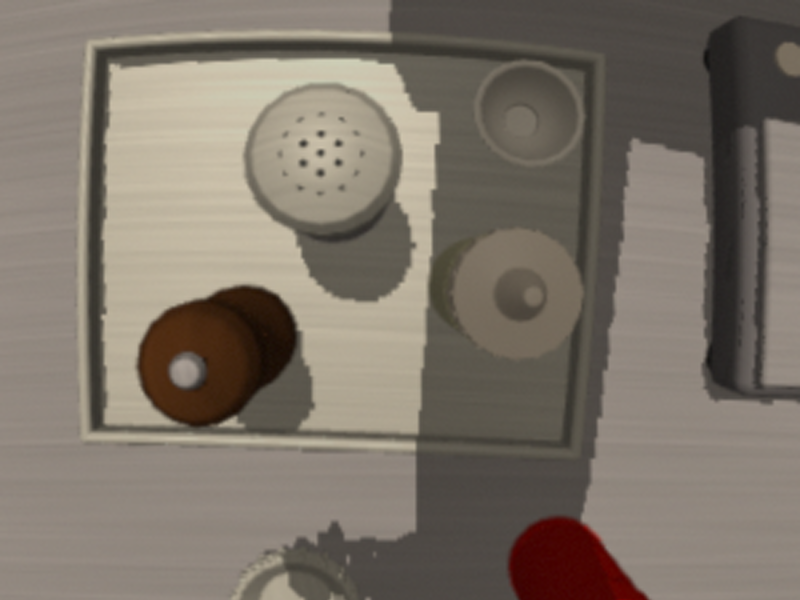

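The dredger (323,160), mill (200,363) and bottle (519,293) stand upright within about 1 mm of where they started, and the dish hasn't moved. Handing in.

```bash
python3 -c "
from h import *
cv2.imwrite('pics/scene9.png',imaging.capture('scene')); print(bot.sign_off(),st())"
```

```text
the job is handed in; nothing more can be done
the job is handed in; nothing more can be done
```

View pics/scene9.png

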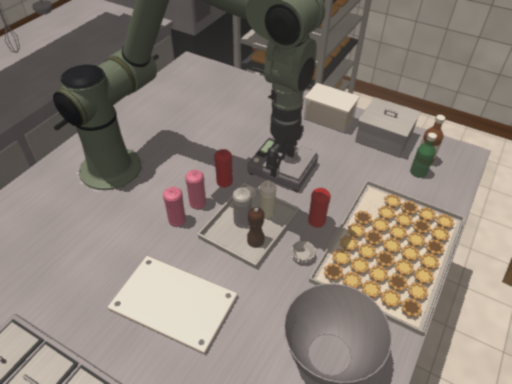

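The job is done and handed in at about 87 s, well inside the 139 s limit. I moved the bottle, mill and dredger to the cutting board and stood the pot on the scale. Then I put the dredger, mill and bottle back in the tray.

**Last checks:**
- **Tray:** the three stand upright. Compared with the first fit, the bottle and dredger are 0.8–0.9 mm off, towards the robot, and the mill is within 0.7 mm. The dish reads the same to 0.4 mm.
- **Pot:** it stood within about 2 mm of the platform's middle when I looked straight after placing it. The gripper hid it in the final picture, so I did not see it again at the end.
- **Tins, timer and look-alikes:** the tins and red and pink look-alikes show no visible shift in the final picture. The gripper hid the timer there, and I did not measure any of these separately. The arm never worked near the timer.
- **Forces:** contact readings at every grip and set-down were about 5 N or less.

**What disagreed:** the automatic edge fit of the pot's rim was noisy (2.6 mm), so I used a four-point reading instead. Its distances to the three neighbours came out at 60–61 mm, as they should. One side of the scale platform measured 150 mm instead of 155, so its middle is only known to about 2 mm.

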